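# Feel for the release notch of the test fixture and pop its lid

### The arm

A 6-joint arm with a two-finger parallel gripper is mounted at the origin on the work surface. World frame = base frame: x ahead of the robot, y to its left, z up, the work surface at z = 0. Lengths are in mm, angles in rad, forces in N, time in s.
With the tool pointing down it reaches from about 275 to 750 mm from the base axis. Payload 10.2 kg.
Tool frame: the origin (TCP) lies between the finger pads; the fingertips stand 8 mm ahead of it and the grasp point (between the pads) lies 11 mm behind it; z points along the fingers, x is the direction in which the jaws open and shut, and the axes are right-handed (so a half turn about z gives the same grasp; the last joint's range is limited). The gripper opens to 85 mm and grips with 20 to 120 N. Pads are 22 mm wide; open, the fingers measure 114 mm over their backs; the gripper's body (76 mm by 85 mm) begins 54 mm behind the grasp point. The pads swing forward as they close: fully open they stand 13 mm farther back than shut.
Start: joints at [-1.546, 0.313, 1.498, -0, 1.331, -0.223], TCP at [128.754, -508.973, 239.294] pointing down, gripper open.
Joint ranges: [-2.94, 2.94], [-0.97, 2.17], [0.19, 2.56], [-1.23, 4.37], [0.02, 3.11], [-2.88, 2.88]. Speed limits (rad/s): [2.39, 2.39, 3.01, 3.14, 3.14, 3.14].

### API

Orientations are given as a unit quaternion [w, x, y, z].
In Python, from rig import sense, eyes, ctrl gives the robot as it stands.
- The arm moves only by the tool move_arm, never from a script. Its argument "rows" is a list that holds one entry, the list of rows, each a list of 5 numbers: the shift along the tool's x, y, z in mm, then the turn about the tool's z in units of 6 degrees (1.0 is 6 degrees), then the gripper command: -1 is shut, 1 is fully open, values between are in proportion. In form: [[[dx, dy, dz, roll, jaw], ...]]. A call has 1 to 12 rows; each row is the pose to reach, as a shift and turn from the pose measured when the call began, along the tool's axes at that moment; what a row does not reach only later rows make up. A row lasts 1/8 s, in which the tool goes at most 62.5 mm and 10.7 degrees, less where a joint would pass 70% of its speed; a pose out of reach is approached as far as the arm can. A call with a gripper value outside its range is refused whole. The fingers move at their own pace and stop on an object; "squeeze" is the grip in N (left out, the last holds). Time passes only in rows, so rows that repeat a pose let the fingers close. It gives the time, the measured TCP pose, the force and the opening at its end, in the units of the state.
- sense(): the state, without advancing time (a new reading comes with each control period).
- eyes.capture(name): name is "side" or "top" or "wrist"; returns a dict with "color" (384x512x3 uint8, blue, green, red), "vertical_fov" (degrees; the focal length in pixels is half the picture's height over the tangent of half this angle, whatever the lens; pixels are square), "cx", "cy" (the principal point, pixels), "xyz" and "attitude" of the camera in the world. Camera axes: x right, y down, z forward; pixel columns grow to the right and rows downward; lengths in mm; the calibration is good to about 2 mm. A picture is of the moment at which its call begins. There is no depth.
- ctrl.finish_job(): hands the job in, once; it reports no verdict.
The state is a dict: "time_s": time; "joints": joint angles; "dq": joint speeds; "tau": joint torques, N m; "eef_pos": TCP position; "ee_rot": TCP orientation; "force": force on the tool from outside, world axes, zero at the start; "wrist_torque": the same for the moment, N m; "grip_width": opening from 0.0 (shut) to 1.0 (fully open).
Only numpy, scipy, OpenCV 4.12 (cv2) and the standard library are available. Lean on these libraries where they do the work, as an engineer would, in place of code of your own. Each camera call takes 0.05 s, during which the arm holds its last target. There are 200 camera calls.

### The job

The board in the test fixture has passed, so release the fixture's clear lid: its catch lies in a notch somewhere along the black front rail, hard to tell by eye from the flush plugs, so run a fingertip lightly along the top of the rail to find it and press the catch fully down. The lid springs ajar by itself; let the catch come back up, leave the lid ajar without lifting it further, and finish with the fingers clear. Do not lean hard on the fixture, and leave the tools and parts around it where they lie.

Things in the scene. Friction and masses are not known exactly. Their poses are not given: they have to be found in the camera images.
- fixture: Circuit-board test fixture fixed to the bench: light grey box 280 x 340 mm, clear lid in an aluminium frame over a red board, black rail along its front (robot-facing) edge. Origin at the underside, on the left-right centre line; x from the rail to the rear hinge, y along the rail, z up. The lid lies behind the rail, x from -116 to +119 mm, its top at z = 90 mm. Nothing gives but lid and catch.
- rail_mid (a point): Middle of the rail's flat top: x = -135, y = 0, z = 94 mm of the fixture; same axes. The rail is 30 mm wide (x), 340 long (y). It has one notch, cut through its whole width, 42 mm long in y, 9 mm deep, its middle within 120 mm of this point, different each time. The notch's floor is the catch plate (24 x 40 mm, x from -14.5 to +9.5 mm here). All else of the top is solid, flat and level.
- catch (a joint): How far the catch plate at the bottom of the notch is pressed straight down, in m: 0 = up (9 mm below the rail's top), 0.006 = fully down. A spring holds it up: 2 to 3 N starts it, 6 to 7 N takes it fully down; it lets the lid go at about 0.004 and springs back up when released.
- lid (a joint): Opening angle of the lid about its rear hinge, in rad: 0 = shut and caught; it springs to about 0.13 (front edge about 30 mm up) when the catch is pressed and stays there.
- tweezers: Loose steel tweezers, 125 mm long along x, 8 mm high, lying on the mat in front of the rail; origin under the middle.
- esd_brush: Loose black brush, 160 mm long along x, 20 mm high, lying on the mat in front of the rail; origin under the middle.
- solder_spool: Loose black spool of silvery solder wire, 54 mm across, 44 mm high, standing beside the left (+y) end of the rail; origin under its middle.
- flux_bottle: Loose small clear bottle with red cap, 34 mm across, 75 mm high, standing beside the right (-y) end of the rail; origin under its middle.
- screwdriver: Loose yellow screwdriver, 170 mm long along x, 26 mm high, lying right of the fixture; origin under the middle.
- screw_dish: Loose steel dish, 72 mm across, 22 mm high, to the right in front of the rail; origin under its middle.
- spare_board: Loose red circuit board, 100 x 150 mm, up to 15 mm high, lying left of the fixture; origin under its middle.

How it is judged:
By the outcome, as a careful person would: the job done as asked, in the order asked, and still so for the second after the job is handed in, with the robot touching nothing.
It also fails if it takes over 72 s, if anything falls off the work surface, if the arm or the gripper's body presses on something with over 40 N, if the wrist force passes 120 N, or if a joint passes its speed limit or range.

## Working session

There is one attempt and no reset: what is moved stays moved. The work goes in short steps, Python scripts to look and compute and a tool call to move; the robot and the scene stay as the last step left them, time stands still between calls to the robot, and variables do not carry over. Pictures are saved under pics/ and viewed, about 8 in all and at most 12, crops included, and the job is handed in when it is done.

Besides the shell and the picture viewer there is one more tool, called after "Emit:" as name([rows], argument=value, ...), one row to a line, values as JSON. move_arm: Moves the arm, as the interface text tells. Its arguments: {"type":"object","properties":{"rows":{"type":"array","items":{"type":"array","items":{"type":"array","items":{"type":"number"}}}},"squeeze":{"type":"number"}},"required":["rows"]}

```bash
mkdir -p pics
python3 - <<'E'
from rig import sense, eyes
import cv2
s=sense();print({k:s[k] for k in('time_s','eef_pos','ee_rot','force','grip_width')})
for n in('top','side'):
    c=eyes.capture(n);cv2.imwrite(f'pics/{n}0.png',c['color'])
    print(n,{k:v for k,v in c.items() if k!='color'})
E
```

```text
{'time_s': 0.0, 'eef_pos': array([ 128.7374029 , -508.73844793,  238.74465252]), 'ee_rot': array([-4.67830747e-04,  7.89073886e-01, -6.14297993e-01, -3.99202818e-04]), 'force': array([ 0.73368196,  1.04577534, -0.10915837]), 'grip_width': 0.999971969618711}
top {'vertical_fov': 53.40246136374234, 'cx': 253.18116408370153, 'cy': 190.9604527171113, 'xyz': array([ 440.33793449,   23.92619222, 1032.84439116]), 'attitude': array([ 0.05176605, -0.70013075,  0.70962501, -0.05974576])}
side {'vertical_fov': 46.80809465826784, 'cx': 259.6048858537288, 'cy': 191.54766761610512, 'xyz': array([109.88967357, 716.03028058, 707.16608115]), 'attitude': array([ 0.13223638, -0.2718412 ,  0.84590233, -0.43939179])}
```

View pics/top0.png

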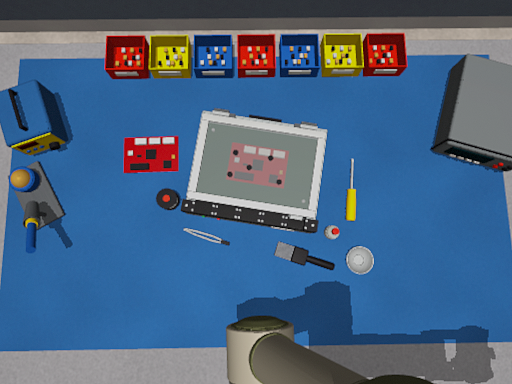

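View pics/side0.png

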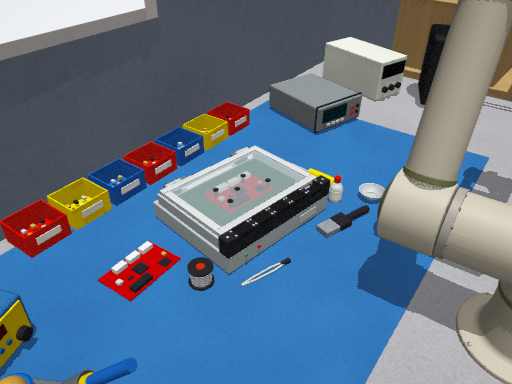

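Run:
```python
import cv2
t=cv2.imread('pics/top0.png')[190:240,172:332];s=cv2.imread('pics/side0.png')[165:270,210:340]
a=cv2.resize(t,None,fx=5,fy=5,interpolation=cv2.INTER_CUBIC)
b=cv2.resize(s,(390,315),interpolation=cv2.INTER_CUBIC)
import numpy as np
o=np.zeros((570,800,3),np.uint8);o[:250,:800]=a;o[255:570,:390]=b
cv2.imwrite('pics/crop.png',o)
```

```text
(no output)
```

View pics/crop.png

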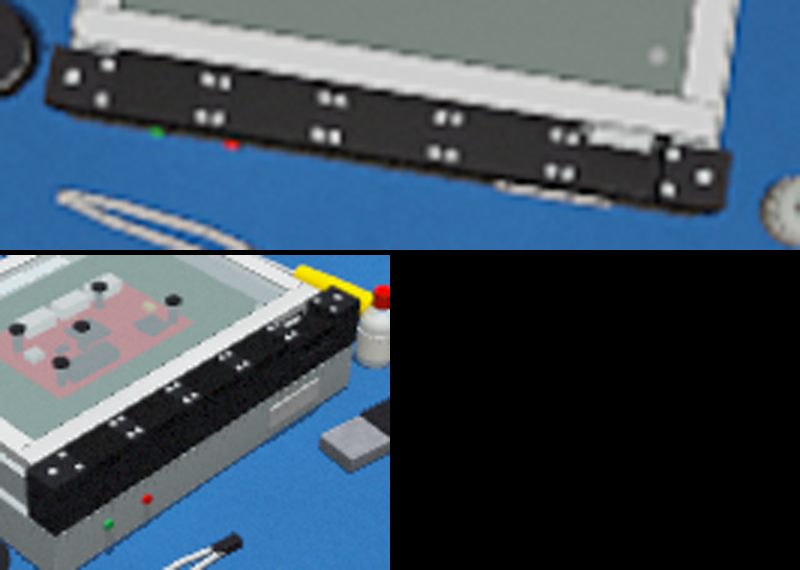

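```bash
cat > h.py <<'E'
import numpy as np
from scipy.spatial.transform import Rotation as R
def rot(q): return R.from_quat(np.roll(q,-1))
def ray(c,u,v,z):
    f=192/np.tan(np.radians(c['vertical_fov']/2))
    d=rot(c['attitude']).apply([(u-c['cx'])/f,(v-c['cy'])/f,1])
    return c['xyz']+d*(z-c['xyz'][2])/d[2]
def proj(c,p):
    f=192/np.tan(np.radians(c['vertical_fov']/2))
    q=rot(c['attitude']).inv().apply(np.asarray(p)-c['xyz'])
    return q[...,:2]/q[...,2:]*f+[c['cx'],c['cy']]
E
python3 - <<'E'
from h import *
from rig import eyes,sense
c=eyes.capture('top')
P=np.array([ray(c,172+(x+.5)/5,190+(y+.5)/5,94) for x,y in [(57,46),(45,105),(731,152),(720,212)]])
print(P.round(1))
m=P.mean(0); yd=(P[0]+P[1]-P[2]-P[3])/2; print('mid',m,'len',np.linalg.norm(yd),'w',np.linalg.norm(P[0]-P[1]))
yd/=np.linalg.norm(yd);xd=np.array([yd[1],-yd[0],0]);print('x',xd,'y',yd,'yaw deg',np.degrees(np.arctan2(xd[1],xd[0])))
for x,y in [(585,170),(660,180)]:
    q=ray(c,172+x/5,190+y/5,94)-m;print(q@xd,q@yd)
T=rot(sense()['ee_rot']).as_matrix();print(T.round(3))
s=eyes.capture('side');print('side proj',proj(s,np.array([m+a*170*yd+b*15*xd for a in(-1,1) for b in(-1,1)])).round(1))
E
```

```text
[[ 571.   185.1   94. ]
 [ 541.7  190.6   94. ]
 [ 514.  -147.2   94. ]
 [ 484.6 -140.6   94. ]]
mid [527.82827279  21.99062359  94.        ] len 336.6476401167382 w 29.79286570566114
x [ 0.9855408  -0.16943828  0.        ] y [0.16943828 0.9855408  0.        ] yaw deg -9.755161002669299
-4.790120195840341 -98.91195341291207
-3.891829006421485 -136.0583459405807
[[ 0.245 -0.969 -0.   ]
 [-0.969 -0.245  0.001]
 [-0.001 -0.    -1.   ]]
side proj [[331.7 179.8]
 [322.2 175.1]
 [230.  244. ]
 [220.4 237. ]]
```

Emit:
move_arm([
  [[-36,-49,0,0.5,-1],[-73,-98,0,1,-1],[-109,-147,0,1.5,-1],[-145,-196,0,2,-1],[-181,-245,0,2.5,-1],[-218,-294,0,3,-1],[-254,-343,0,3.5,-1],[-290,-392,0,4,-1],[-327,-441,0,4,-1],[-363,-490,0,4,-1],[-363,-490,0,4,-1],[-363,-490,0,4,-1]],
], squeeze=20)

```text
time_s: 1.7
eef_pos: [514.4, -37.0, 239.1]
ee_rot: [-0.0, -0.644, 0.765, 0.001]
force: [0.0, -0.9, -0.3]
grip_width: 0.002
```

```bash
cat > st.py <<'E'
from h import *
from rig import sense,eyes
import sys,cv2
m=np.array([527.83,21.99,94]);yd=np.array([.16944,.98554,0]);xd=np.array([.98554,-.16944,0])
s=sense();T=rot(s['ee_rot']).as_matrix();p=s['eef_pos']+8*T[:,2]
print('t',s['time_s'],'tip rail xyz',[round(float(v),2) for v in((p-m)@xd,(p-m)@yd,p[2]-94)],'F rail',[round(float(v),2) for v in(s['force']@xd,s['force']@yd,s['force'][2])],'grip',round(s['grip_width'],3))
print('tool axes in rail', (np.array([xd,yd,[0,0,1]])@T).round(3).tolist())
E
python3 st.py
python3 - <<'E'
from rig import eyes
import cv2
cv2.imwrite('pics/w1.png',eyes.capture('wrist')['color'])
E
```

```text
t 1.7 tip rail xyz [-3.24, -60.37, 137.06] F rail [0.2, -0.89, -0.3] grip 0.002
tool axes in rail [[-0.001, -1.0, -0.001], [-1.0, 0.001, 0.001], [-0.001, 0.001, -1.0]]
```

View pics/w1.png

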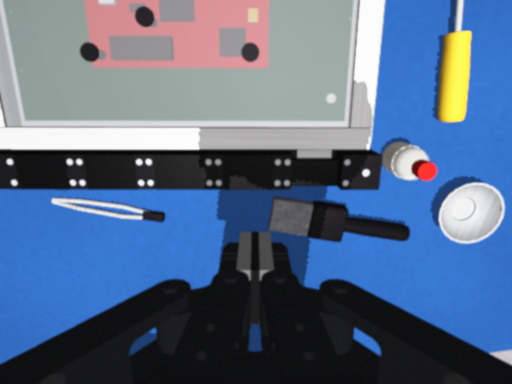

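Emit:
move_arm([
  [[0,0,35,0,-1],[0,0,70,0,-1],[0,0,100,0,-1],[0,0,118,0,-1],[0,0,128,0,-1],[0,0,131,0,-1],[0,0,131,0,-1],[0,0,131,0,-1]],
])

```text
time_s: 2.75
eef_pos: [514.5, -37.5, 108.9]
ee_rot: [0.0, -0.644, 0.765, -0.0]
force: [0.5, 0.1, 0.6]
grip_width: -0.0
```

```bash
python3 st.py
```

```text
t 2.75 tip rail xyz [-3.06, -60.93, 6.86] F rail [0.49, 0.15, 0.61] grip -0.0
tool axes in rail [[-0.002, -1.0, 0.001], [-1.0, 0.002, 0.0], [-0.0, -0.001, -1.0]]
```

Emit:
move_arm([
  [[0,0,2,0,-1],[0,0,4,0,-1],[0,0,5.5,0,-1],[0,0,6,0,-1],[0,0,6,0,-1]],
])

```text
time_s: 3.38
eef_pos: [514.5, -37.5, 104.0]
ee_rot: [0.0, -0.644, 0.765, -0.0]
force: [-5.0, 0.5, 12.9]
grip_width: -0.001
```

Emit:
move_arm([
  [[0,0,0.4,0,-1],[0,0,0.8,0,-1],[0,0,0.8,0,-1]],
])

```text
time_s: 3.75
eef_pos: [514.6, -37.5, 104.0]
ee_rot: [0.0, -0.644, 0.765, -0.0]
force: [-5.2, 0.3, 11.0]
grip_width: 0.001
```

Emit:
move_arm([
  [[3,0,0.2,0,-1],[6,0,0.2,0,-1],[9,0,0.2,0,-1],[12,0,0.2,0,-1],[12,0,0.2,0,-1]],
])

```text
time_s: 4.38
eef_pos: [512.7, -49.6, 104.0]
ee_rot: [0.001, -0.644, 0.765, -0.001]
force: [0.3, 1.3, 5.5]
grip_width: 0.005
```

Emit:
move_arm([
  [[3,0,0.2,0,-1],[6,0,0.2,0,-1],[9,0,0.2,0,-1],[12,0,0.2,0,-1],[12,0,0.2,0,-1]],
])

```text
time_s: 5.0
eef_pos: [510.9, -61.7, 104.1]
ee_rot: [0.001, -0.644, 0.765, -0.001]
force: [-0.1, 1.4, 4.5]
grip_width: 0.003
```

Emit:
move_arm([
  [[3,0,0.2,0,-1],[6,0,0.2,0,-1],[9,0,0.2,0,-1],[12,0,0.2,0,-1],[12,0,0.2,0,-1]],
])

```text
time_s: 5.62
eef_pos: [508.5, -74.0, 103.5]
ee_rot: [0.0, -0.644, 0.765, -0.001]
force: [0.9, -0.7, 0.6]
grip_width: -0.002
```

Emit:
move_arm([
  [[0,0,1,0,-1],[0,0,2,0,-1],[0,0,3,0,-1],[0,0,4,0,-1],[0,0,4,0,-1]],
])

```text
time_s: 6.25
eef_pos: [508.5, -74.1, 99.4]
ee_rot: [0.0, -0.644, 0.765, -0.001]
force: [-0.1, -1.4, -1.4]
grip_width: 0.002
```

```bash
python3 st.py
python3 - <<'E'
from rig import eyes
import cv2
a=eyes.capture('wrist')['color'];cv2.imwrite('pics/w2.png',cv2.resize(a[120:312,128:384],(768,576),interpolation=cv2.INTER_CUBIC))
E
```

```text
t 6.25 tip rail xyz [-2.76, -98.0, -2.61] F rail [0.18, -1.35, -1.39] grip 0.002
tool axes in rail [[-0.002, -1.0, 0.002], [-1.0, 0.002, -0.001], [0.001, -0.002, -1.0]]
```

View pics/w2.png

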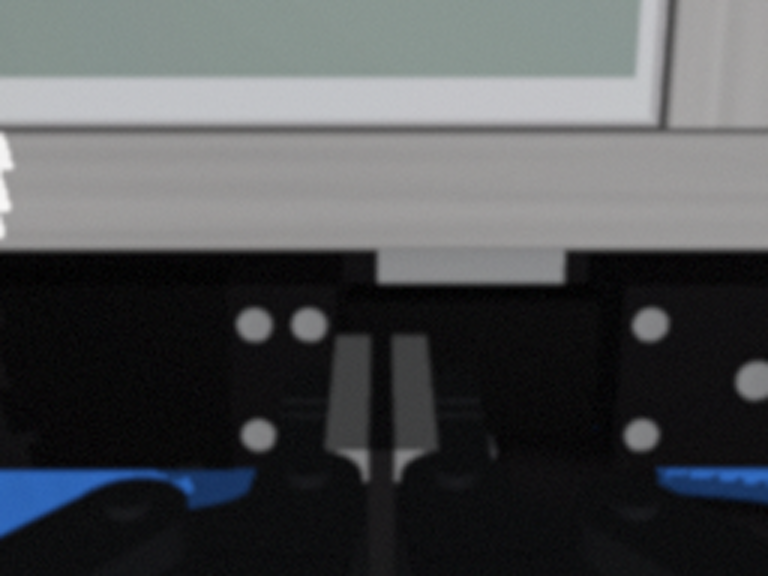

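Emit:
move_arm([
  [[3,1,0,0,-1],[6,2,0,0,-1],[9,2,0,0,-1],[12,2,0,0,-1],[12,2,0,0,-1]],
])

```text
time_s: 6.92
eef_pos: [504.4, -85.8, 99.4]
ee_rot: [0.0, -0.644, 0.765, -0.001]
force: [-1.1, 0.4, 0.3]
grip_width: 0.001
```

Emit:
move_arm([
  [[0,0,2,0,-1],[0,0,4,0,-1],[0,0,5.5,0,-1],[0,0,7,0,-1],[0,0,8.5,0,-1],[0,0,9.5,0,-1],[0,0,10.4,0,-1],[0,0,10.8,0,-1],[0,0,10.8,0,-1]],
])

```text
time_s: 8.05
eef_pos: [504.6, -85.8, 89.1]
ee_rot: [0.0, -0.644, 0.765, -0.001]
force: [-2.5, 0.2, 6.9]
grip_width: -0.003
```

Emit:
move_arm([
  [[0,0,0.5,0,-1],[0,0,0.8,0,-1],[0,0,1.0,0,-1],[0,0,1.0,0,-1]],
])

```text
time_s: 8.55
eef_pos: [504.7, -85.8, 89.0]
ee_rot: [0.0, -0.644, 0.765, -0.001]
force: [-5.0, 0.5, 13.7]
grip_width: -0.001
```

```bash
python3 st.py
python3 - <<'E'
from rig import eyes
import cv2
cv2.imwrite('pics/s3.png',cv2.resize(eyes.capture('side')['color'][130:290,140:360],None,fx=3,fy=3))
E
```

```text
t 8.55 tip rail xyz [-4.52, -110.16, -13.03] F rail [-5.03, -0.38, 13.69] grip -0.001
tool axes in rail [[-0.002, -1.0, 0.003], [-1.0, 0.002, -0.001], [0.001, -0.003, -1.0]]
```

View pics/s3.png

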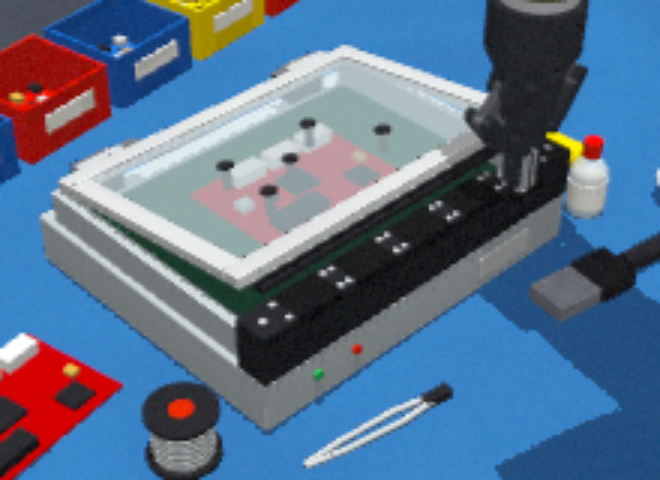

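Emit:
move_arm([
  [[0,0,-3,0,-1],[0,1,-7,0,-1],[0,4,-11,0,-1],[0,8,-18,0,-1],[0,14,-28,0,-1],[0,22,-42,0,-1],[0,35,-65,0,-1],[0,50,-90,0,-1],[0,60,-120,0,-1],[0,60,-140,0,-1],[0,60,-140,0,-1],[0,60,-140,0,-1]],
])

```text
time_s: 10.1
eef_pos: [444.8, -75.1, 228.2]
ee_rot: [0.0, -0.644, 0.765, -0.001]
force: [-0.6, -0.7, 0.4]
grip_width: -0.001
```

```bash
python3 st.py
python3 - <<'E'
from rig import eyes
import cv2,numpy as np
a=eyes.capture('side')['color'][130:290,140:360];b=eyes.capture('wrist')['color']
o=np.zeros((320+260,660,3),np.uint8);o[:320,:440]=cv2.resize(a,(440,320));o[320:]=cv2.resize(b[:202],(660,260))
cv2.imwrite('pics/s4.png',o)
E
```

```text
t 10.1 tip rail xyz [-65.37, -109.8, 126.21] F rail [-0.51, -0.77, 0.4] grip -0.001
tool axes in rail [[-0.002, -1.0, 0.002], [-1.0, 0.002, -0.001], [0.001, -0.002, -1.0]]
```

View pics/s4.png

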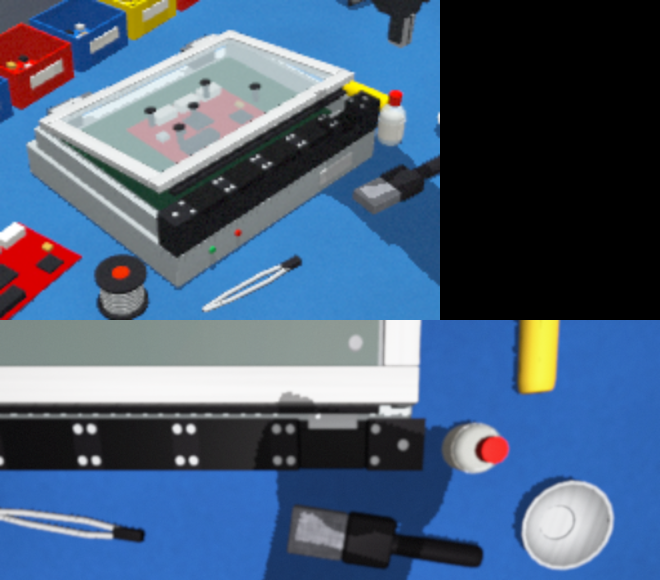

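The picture shows the lid ajar, the fingers clear and the loose items unmoved. I'm handing the job in.

```bash
python3 -c "
from rig import ctrl
print(ctrl.finish_job())"
```

```text
the job is handed in; nothing more can be done
None
```

The catch was found and pressed fully down. The lid sprang ajar by itself and stayed ajar, and the job is handed in at about 10 s of robot time.

- **Finding the notch:** I slid the shut fingertips along the rail towards its right (-y) end. Readings along the slide were about 5 N, but the first touch-down had pressed with about 13 N. The fingertips dropped into the notch about 98 mm right of the rail's middle. I moved 12 mm further in before pressing.
- **Pressing the catch:** The tip stopped 15 mm below the rail top, which matches the 9 mm notch plus 6 mm of travel. The force rose to 13.7 N there with almost no further movement, so the catch was at its stop.
- **Last checks:** After I withdrew the fingers, the side and wrist pictures showed the lid still ajar and the loose items in view where they lay. The fingers were about 125 mm above the rail, with the measured force at noise level (under 1 N). I didn't measure the catch's return directly; I rely on its spring, with nothing touching it.
- **Disagreement:** The rail top came out about 2 mm higher by touch than by my calibration, so I used the touched height.

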